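Fit the transit lock screw of a slide scanner

TASK

Get the slide scanner ready for shipping: pull its blue front flap down towards you, take the red lock screw from its parking tube, lower it upright into the deep well behind the flap and start it gently by feel in the thread at the bottom (wing handle in line with the black start marks). Then turn it clockwise until it is fully home with the wing in line with the green marks, let go, and push the flap back up until it is shut. Do not force or overtighten the screw, and leave the mug, bottle and calculator where they are.

Things in the scene. Friction and masses are not known exactly. Their poses are not given: they have to be found in the camera images.
- scanner: fixed white desktop slide scanner, 205 (x) x 200 (y) mm, base 70 mm high. Origin on the desk under the axis of the lock-screw well; z up, x from the flap hinge to the rear, y along the hinge. A grey rear module 95 mm high begins 66 mm behind the well axis; the bay round the well is clear between grey side frames at y = +-87 mm, up to 145 mm high
- well_mouth (a point): centre of the mouth of the well: an aluminium bushing, rim 70 mm above the desk and 1 mm proud of the bay floor, vertical bore 28.6 mm diameter, 66 mm deep, with a two-start right-hand quick thread for the screw's cross pin in its lowest 26 mm. Axes are the scanner's
- thread_entry (a point): on the well axis: where the pin's centre lies when it has just dropped into the thread entry (17 mm above the desk, screw 5 mm above home). It drops in with the pin along the scanner's x axis within about 13 degrees, either way round; else it lands on a level ledge 12 mm higher and must be turned until it drops. From the entry, 85 degrees clockwise from above draw it evenly down 5 mm to home
- start_mark (a point): middle of the front black start mark on the bay floor, 37 mm from the well axis towards the flap; another lies behind the well. Wing in line with them = thread entry
- home_mark (a point): middle of the right-hand green home mark on the bay floor, 37 mm from the well axis along the scanner's -y; another lies on the left. Wing in line with them = home; a stop blocks the screw about 10 degrees after that
- flap_hinge (a point): middle of the hinge line of the flap, 75 mm in front of the well axis and 70 mm above the desk, running along the scanner's y axis
- flap_edge (a point): middle of the flap's free edge, a black round bar of 8 mm diameter and 190 mm length, 137 mm from the hinge line. The blue flap panel is 4 mm thick
- flap (a joint): opening angle of the blue flap in rad: 0 shut (panel leaning back over the well, 40 degrees above level, free edge 30 mm behind the well axis), 0.87 upright, 1.75 fully down (leaning 50 degrees forward, towards the robot). It stays where it is left; 1 to 2 N at its free edge move it
- stand: fixed grey round parking tube, 58 mm outer diameter, 64 mm high, upright, bore 29 mm; origin on the desk on its axis
- screw_grip (a point): grasp point of the loose red lock screw (99 mm long, about 120 g), on its wing handle: 16 mm thick (y), 36 wide (x), 32 high, its top 11 mm above this point. z up the screw, x along wing and cross pin. Underside of the red 36 mm flange (4 mm thick): 25 mm below; it rests on the stand's rim or, at home, the bushing rim (this point 95 mm above the desk)
- screw_pin (a point): centre of the screw's steel cross pin (6 mm diameter, 26 mm long, along the wing), 83 mm below screw_grip on the screw's axis, 5 mm above its nose. Shank 14 mm diameter; under the flange a collar of 26.4 mm diameter, 22 mm long, tapered below
- mug: loose white mug, 79 mm diameter with handle, 89 mm high, a bystander; origin under its centre
- oil_bottle: loose blue bottle with a white cap, 21 mm diameter, 57 mm high, a bystander; origin under its centre
- calculator: loose dark calculator lying flat, 140 x 82 x 16 mm, a bystander; origin under its centre
Things that resemble listed ones, but are neither listed nor needed, are in the scene too. Of the things that look like the part that bears screw_grip, take the one that is farthest to the robot's left at the start.

How it is judged (in metres and radians):
On the way, in this order (a step that is already met when the one before it is completed fails the run):
1. the flap is pulled well down (more than 1.4 rad) (value of joint flap above 1.4 rad), for 0.2 s.
2. the screw is home in the thread, upright, on its seat and turned to the green marks (z of screw_grip in the frame of scanner below 0.097 m and horizontal distance between screw_pin and well_mouth below 0.003 m and angle between screw_grip's own z axis and vertical below 0.07 rad and angle between the x axis of screw_grip and the y axis of scanner, either way round below 0.26 rad), for 0.2 s.
At the end, for the whole second after the job is handed in: The screw stands upright in the well (within 4 degrees and 3 mm of its axis), its flange within 2 mm of the seat and its wing within 15 degrees of the green marks; the flap is shut to within 0.08 rad and at rest (all of step 2 and value of joint flap below 0.08 rad and velocity of joint flap below 0.05 rad/s); the robot touches nothing.
It fails at once if the screw is forced before its pin has dropped into the thread: pressed against the scanner with more than 60 N (contact force between screw and scanner above 60 N and z of screw_grip in the frame of scanner above 0.104 m).
It fails at once if the screw is overtightened or jammed in the thread with more than 90 N (contact force between screw and scanner above 90 N).
It fails at once if a bystander (mug, bottle or calculator) is moved by more than 25 mm (distance of any of mug, oil_bottle, calculator from where it was at the start of the episode above 0.025 m).
It also fails if it takes over 72 s, if anything falls off the work surface, if the arm or the gripper's body presses on something with over 40 N, if the wrist force passes 120 N, or if a joint passes its speed limit or range.

ROBOT

A 6-joint arm with a two-finger parallel gripper is mounted at the origin on a cart in front of the work surface, level with it; the furniture and walls round the work are solid. World frame = base frame: x ahead of the robot, y to its left, z up, the work surface at z = 0. Lengths are in mm, angles in degrees, forces in N, time in s.
With the tool pointing down it reaches from about 350 to 850 mm from the base axis. Payload 8.1 kg.
Tool frame: the origin (TCP) lies between the finger pads; the fingertips stand 22 mm ahead of it and the grasp point (between the pads) lies 3 mm ahead of it; z points along the fingers, y is the line along which they close (so a half turn about z gives the same grasp; the last joint's range is limited). The gripper opens to 85 mm and grips with 20 to 120 N. Pads are 22 mm wide; open, the fingers measure 114 mm over their backs; the gripper's body (76 mm by 85 mm) begins 54 mm behind the grasp point. The pads swing forward as they close: fully open they stand 13 mm farther back than shut.
Start: joints at [-73.877, 7.471, 85.268, -0, 87.261, -4.893], TCP at [215.198, -560.085, 253.292] pointing down, gripper open.
Joint ranges: [-169.43, 169.43], [-51.17, 129.36], [1.28, 143.12], [-76.62, 256.62], [0, 156.53], [-152.29, 152.29]. Speed limits (degrees/s): [136.94, 136.94, 159.86, 180, 180, 180].

INTERFACE

Orientations are given as [roll, pitch, yaw] about the fixed x, y, z axes, in that order (R = Rz(yaw) Ry(pitch) Rx(roll)).
In Python, from bench import sense, snapshot, calibration, hand_in gives the robot as it stands.
- The arm moves only by the shell command python3 -m crank 'ROWS' [FORCE]. ROWS is JSON, a list of rows, each a list of 5 numbers: the shift along the tool's x, y, z in cm, then the turn about the tool's z in rad, then the finger opening in cm, from 0 to 8.54. A call has 1 to 20 rows; each row is the pose to reach, as a shift and turn from the pose commanded when the call began, along the tool's axes at that moment; what a row does not reach only later rows make up. A row lasts 1/10 s, in which the tool goes at most 50 mm and 8.59 degrees, less where a joint would pass 70% of its speed; a pose out of reach is approached as far as the arm can. A call with a gripper value outside its range is refused whole. The fingers move at their own pace and stop on an object; FORCE is the grip in N (left out, the last holds). Time passes only in rows, so rows that repeat a pose let the fingers close. It gives the time, the measured TCP pose, the force, the opening and the grip force at its end, in the units of the state.
- sense(): the state, without advancing time (a new reading comes with each control period).
- snapshot(name): name is "scene" or "top" or "wrist"; returns (picture, depth): 420x560x3 uint8, red, green, blue; 420x560 float32, mm along the optical axis (not along the pixel's ray), 0 where there is no reading.
- calibration(name): a dict with "fovy" (degrees; the focal length in pixels is half the picture's height over the tangent of half this angle, whatever the lens; pixels are square), "cx", "cy" (the principal point, pixels), "rvec" (rotation vector, rad) and "tvec" (3), from world to camera coordinates, as OpenCV has them; the wrist camera has in their place "tool_from_camera" (4x4, takes a point from camera to tool coordinates, whose origin is the TCP and whose axes are the flange's). Camera axes: x right, y down, z forward; pixel columns grow to the right and rows downward; lengths in mm; the calibration is good to about 2 mm. A picture is of the moment at which its call begins: read the wrist's pose just before it. calibration takes no time and is no camera call.
- hand_in(): hands the job in; it is judged then, once.
The state is a dict: "time": time; "joint_pos": joint angles; "qd": joint speeds; "joint_efforts": joint torques, N m; "tool_pos": TCP position; "tcp_rot": TCP orientation; "ft_force": force on the tool from outside, world axes, zero at the start; "wrist_torque": the same for the moment, N m; "finger_gap": finger opening in mm; "grip_force": force on a finger pad.
Only numpy, scipy, OpenCV 4.12 (cv2) and the standard library are available. Lean on these libraries where they do the work, as an engineer would, in place of code of your own. Each camera call takes 0.05 s, during which the arm holds its last target. There are 200 camera calls.

## Working session

There is one attempt and no reset: what is moved stays moved. The work goes in short steps, Python scripts to look and compute and a shell command to move; the robot and the scene stay as the last step left them, time stands still between calls to the robot, and variables do not carry over. Pictures are saved under pics/ and viewed, at most 10 in all, crops included, and the job is handed in when it is done.

```bash
ls; mkdir -p pics; python3 - <<'E'
from bench import *
import cv2,numpy as np
print(sense())
for n in ("scene","top"):
    p,d=snapshot(n); cv2.imwrite(f"pics/{n}0.png",p[:,:,::-1]); np.savez(f"pics/{n}0.npz",p=p,d=d)
    print(n,calibration(n))
print(calibration("wrist"))
E
```

```text
pics
{'time': 0.0, 'joint_pos': array([-7.38760125e+01,  7.51549989e+00,  8.53288540e+01,  2.68875728e-04,
        8.72617670e+01, -4.89345718e+00]), 'qd': array([ 0.03375979,  0.01685579,  0.09535189,  0.03690087, -0.12315957,
       -0.01319712]), 'joint_efforts': array([-7.78377416e-04, -5.69390166e+01, -5.00555634e+01, -2.02847787e-04,
        1.47331471e-02, -1.30846374e-05]), 'tool_pos': array([ 215.0685351 , -559.58707618,  252.24438803]), 'tcp_rot': array([-1.79894289e+02, -9.32000179e-03,  2.10174229e+01]), 'ft_force': array([ 0.30728573, -1.44924814, -0.0764467 ]), 'wrist_torque': array([-0.01321896,  0.03724235, -0.00050707]), 'grip_force': 0.0, 'finger_gap': 85.51189771497394}
scene {'fovy': 56.98498092193247, 'cx': 283.3664184850858, 'cy': 215.6682945025656, 'rvec': array([ 0.65349108, -2.33871807,  1.50141428]), 'tvec': array([601.95128387, 170.35330372, 753.89826432])}
top {'fovy': 53.23176451211557, 'cx': 274.5618801352566, 'cy': 209.7280818100318, 'rvec': array([ 2.13183993, -2.10556979,  0.17972942]), 'tvec': array([ 202.80278899,  601.75439627, 1069.8580853 ])}
{'fovy': 58.650925401300654, 'cx': 283.9925674477806, 'cy': 214.91548807302485, 'tool_from_camera': array([[ 1.54967443e-04, -9.45868873e-01, -3.24548997e-01,
         8.43973543e+01],
       [ 9.99999853e-01,  3.14979638e-04, -4.40494398e-04,
        -1.04983721e-01],
       [ 5.18876265e-04, -3.24548881e-01,  9.45868783e-01,
        -1.20106120e+02],
       [ 0.00000000e+00,  0.00000000e+00,  0.00000000e+00,
         1.00000000e+00]])}
```

View pics/scene0.png

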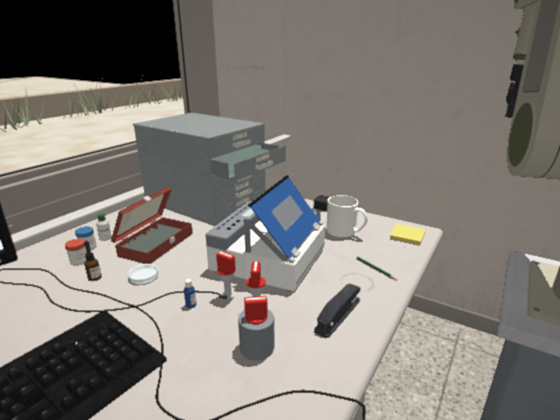

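View pics/top0.png

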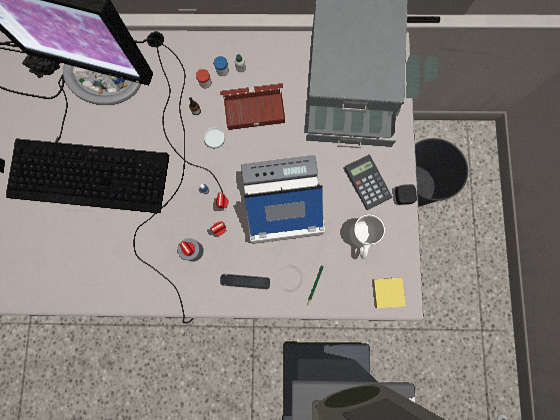

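The scene view shows three red screws: one in the grey tube at (256,310), two decoys at (226,262) and (256,275), and the blue flap shut around (290,215). The top view has the screws at (189,248), (218,229) and (221,201), and the flap panel at (285,212) with its free edge at the far side near row 190.

```bash
cat > h.py <<'E'
import numpy as np,cv2
from scipy.spatial.transform import Rotation as Ro
from bench import *
def cam(n,s=None):
    c=calibration(n); f=210/np.tan(np.radians(c["fovy"])/2)
    if n=="wrist":
        T=np.array(c["tool_from_camera"]); R0=Ro.from_euler("xyz",s["tcp_rot"],degrees=True).as_matrix()
        R=R0@T[:3,:3]; o=R0@T[:3,3]+s["tool_pos"]
    else:
        Rc=cv2.Rodrigues(c["rvec"])[0]; R=Rc.T; o=-Rc.T@c["tvec"]
    return f,c["cx"],c["cy"],R,o
def pts(C,d):
    f,cx,cy,R,o=C; v,u=np.mgrid[:420,:560]
    P=np.stack([(u-cx)/f*d,(v-cy)/f*d,d],-1)@R.T+o; P[d<=0]=np.nan; return P
def ray(C,uv,z):
    f,cx,cy,R,o=C; r=R@np.array([(uv[0]-cx)/f,(uv[1]-cy)/f,1]); return o+r*(z-o[2])/r[2]
def proj(C,X):
    f,cx,cy,R,o=C; q=R.T@(np.asarray(X,float)-o); return cx+f*q[0]/q[2],cy+f*q[1]/q[2]
def hsv(p): return cv2.cvtColor(p,cv2.COLOR_RGB2HSV)
def mask(p,k):
    h=hsv(p); H,S,V=h[...,0],h[...,1],h[...,2]
    if k=="red": m=((H<6)|(H>172))&(S>170)&(V>90)
    if k=="blue": m=(H>100)&(H<125)&(S>140)&(V>60)
    return m.astype(np.uint8)
E
python3 - <<'E'
from h import *
for n in ("top","scene"):
    z=np.load(f"pics/{n}0.npz"); p,d=z["p"],z["d"]; C=cam(n); P=pts(C,d)
    print(n,"cam at",C[4])
    for k in ("red","blue"):
        m=mask(p,k); N,L,st,ce=cv2.connectedComponentsWithStats(m)
        for i in range(1,N):
            if st[i,4]<40: continue
            Q=P[(L==i)]; Q=Q[~np.isnan(Q[:,0])]
            print(k,ce[i].round(1),st[i,4],"mean",Q.mean(0).round(1),"zmax",np.percentile(Q[:,2],97).round(1),"min",Q.min(0).round(),"max",Q.max(0).round())
            if k=="red":
                T=Q[Q[:,2]>np.percentile(Q[:,2],97)-8]; print("   top",T.mean(0).round(1),len(T))
            else:
                if st[i,4]>1000:
                    c=np.median(Q,0); q=Q[abs(Q-c).max(1)<120]; q0=q-q.mean(0); print("  normal",np.linalg.svd(q0,full_matrices=False)[2][2])
                    (cc,wh,a)=cv2.minAreaRect(np.argwhere(L==i)[:,::-1].astype(np.float32)); bx=cv2.boxPoints((cc,wh,a)); print("  box",bx.round(1).tolist())
                    for b in cv2.approxPolyDP(cv2.convexHull(np.argwhere(L==i)[:,::-1].astype(np.int32)),6,True)[:,0]: print("   corner",b,P[b[1],b[0]].round(1))
E
```

```text
top cam at [ 393.69117711  192.88879299 1164.3173184 ]
red [202.7  75. ] 78 mean [993.  422.9  50.3] zmax 54.4 min [975. 405.  37.] max [1010.  440.   56.]
   top [994.4 423.6  51.1] 70
red [222.  200.8] 99 mean [615.7 348.2  87.3] zmax 102.4 min [600. 337.  65.] max [633. 364. 105.]
   top [615.6 352.1  99.1] 52
red [219.6 230.1] 71 mean [539.  352.5  81.2] zmax 101.8 min [530. 339.  63.] max [552. 369. 102.]
   top [542.3 352.4  98.5] 24
red [187.8 248.3] 115 mean [490.  432.4  85.2] zmax 103.5 min [474. 419.  65.] max [506. 451. 107.]
   top [490.4 434.4 100.4] 50
blue [220.2  62.9] 134 mean [1030.9  373.6   50.9] zmax 55.2 min [1014.  356.   37.] max [1051.  392.   58.]
blue [284.6 210.9] 2165 mean [582.2 183.7 129. ] zmax 173.1 min [528.  86.  75.] max [633. 281. 179.]
  normal [-0.76146079 -0.10705023  0.63931034]
  box [[244.5, 197.1999969482422], [321.0, 187.60000610351562], [325.70001220703125, 225.8000030517578], [249.3000030517578, 235.3000030517578]]
   corner [322 225] [555.4  85.7  82.1]
   corner [252 235] [527.9 268.1  74.7]
   corner [245 198] [605.9 280.5 172.1]
   
[... 571 characters left out ...]
.  99.]
   top [487.  442.8  95.6] 116
blue [284.7 216.1] 2050 mean [579.  198.4 126. ] zmax 171.6 min [528.  85.  76.] max [632. 284. 175.]
  normal [ 0.76090327  0.10597826 -0.64015219]
  box [[249.3000030517578, 205.3000030517578], [287.5, 176.89999389648438], [326.0, 228.6999969482422], [287.79998779296875, 257.1000061035156]]
   corner [318 220] [553.5  90.6  78.5]
   corner [288 257] [529.4 270.9  76.9]
   corner [251 205] [607.1 281.1 174. ]
   corner [287 178] [631.  104.2 172.3]
blue [ 83.5 231.9] 115 mean [1026.3  380.9   47.3] zmax 50.3 min [1010.  364.   40.] max [1048.  396.   51.]
blue [188.5 296. ] 97 mean [659.3 417.4  26.1] zmax 40.6 min [653. 408.   2.] max [666. 422.  42.]
```

```bash
cat >> h.py <<'E'
YAW=8.1; A=np.radians(YAW); EX=np.array([np.cos(A),np.sin(A),0]); EY=np.array([-np.sin(A),np.cos(A),0])
HINGE=np.array([536.5,176.,0]); WELL=HINGE+75*EX
def S(x,y,z): return WELL+x*EX+y*EY+np.array([0,0,z])   # scanner coords -> world
def row(s,tip=None,tcp=None,yaw=None):
    "shift (cm) + turn (rad) of the tool from state s"
    R=Ro.from_euler("xyz",s["tcp_rot"],degrees=True).as_matrix()
    t=np.array(tcp if tcp is not None else np.array(tip)+[0,0,22.])
    d=R.T@(t-s["tool_pos"])/10
    w=0 if yaw is None else -np.radians((yaw-s["tcp_rot"][2]+180)%360-180)
    return [round(float(v),2) for v in (*d,w)]
E
python3 - <<'E'
from h import *
z=np.load("pics/top0.npz"); P=pts(cam("top"),z["d"])
q=P[(P[...,2]>110)&(P[...,0]>640)&(P[...,1]<450)&(P[...,1]>-100)]
q=q[q[:,0]<900]
for x in range(640,900,20):
    r=q[(q[:,0]>=x)&(q[:,0]<x+20)]
    if len(r): print(x,len(r),r.min(0).round(),r.max(0).round())
print("well",WELL, "start row",row(sense(),tip=S(42,0,235),yaw=98))
E
```

```text
640 3 [649.  99. 141.] [650. 103. 147.]
720 12 [739.  -1. 165.] [740.  17. 176.]
740 580 [740. -82. 149.] [760. 124. 200.]
760 210 [760. -82. 149.] [780. 134. 198.]
780 843 [780. -83. 150.] [800. 130. 194.]
800 716 [800. -85. 150.] [820. 129. 223.]
820 1858 [ 820. -100.  111.] [840. 130. 253.]
840 852 [840. -92. 112.] [860. 130. 253.]
860 758 [860. -93. 119.] [880. 128. 253.]
880 746 [880. -94. 112.] [900. 359. 254.]
well [610.75177433 186.5675924    0.        ] start row [67.79, -54.53, -0.36, -1.34]
```

```bash
python3 -m crank '[[67.8,-54.5,-0.4,-1.34,0],[67.8,-54.5,-0.4,-1.34,0],[67.8,-54.5,-0.4,-1.34,0],[67.8,-54.5,-0.4,-1.34,0],[67.8,-54.5,-0.4,-1.34,0],[67.8,-54.5,-0.4,-1.34,0],[67.8,-54.5,-0.4,-1.34,0],[67.8,-54.5,-0.4,-1.34,0],[67.8,-54.5,-0.4,-1.34,0],[67.8,-54.5,-0.4,-1.34,0],[67.8,-54.5,-0.4,-1.34,0],[67.8,-54.5,-0.4,-1.34,0],[67.8,-54.5,-0.4,-1.34,0],[67.8,-54.5,-0.4,-1.34,0],[67.8,-54.5,-0.4,-1.34,0],[67.8,-54.5,-0.4,-1.34,0],[67.8,-54.5,-0.4,-1.34,0],[67.8,-54.5,-0.4,-1.34,0],[67.8,-54.5,-0.4,-1.34,0],[67.8,-54.5,-0.4,-1.34,0]]' 40
python3 - <<'E'
from h import *
s=sense(); print(s["joint_pos"].round(1)); 
def tip(phi):
    th=np.radians(40)+phi; z=70+137*np.sin(th)-12
    x=137*np.cos(th)+4+15 if th<np.pi/2 else (z-70)/np.tan(th)+18
    return S(x-75,0,z)
for phi in np.r_[0.05,np.arange(0.2,1.7,0.12),1.7]: print(round(phi,2),row(s,tip=tip(phi)),tip(phi).round())
E
```

```text
time: 2.1
tool_pos: [652.3, 191.9, 256.3]
tcp_rot: [-179.9, 0.0, 97.8]
ft_force: [0.6, -0.8, -0.8]
finger_gap: 0.1
grip_force: 0.0
[12.1 19.9 70.6 -0.  89.6  4.2]
0.05 [0.07, 0.27, 8.3, 0.0] [655. 193. 151.]
0.2 [0.06, -1.24, 6.91, 0.0] [640. 191. 165.]
0.32 [0.05, -2.58, 5.97, 0.0] [627. 189. 175.]
0.44 [0.05, -4.03, 5.19, 0.0] [612. 187. 182.]
0.56 [0.04, -5.56, 4.6, 0.0] [597. 185. 188.]
0.68 [0.03, -7.15, 4.19, 0.0] [581. 182. 192.]
0.8 [0.02, -8.78, 3.98, 0.0] [565. 180. 195.]
0.92 [0.02, -10.47, 3.96, 0.0] [548. 178. 195.]
1.04 [0.01, -11.96, 4.14, 0.0] [534. 176. 193.]
1.16 [0.0, -13.4, 4.51, 0.0] [519. 174. 189.]
1.28 [-0.0, -14.78, 5.07, 0.0] [506. 172. 184.]
1.4 [-0.01, -16.07, 5.81, 0.0] [493. 170. 176.]
1.52 [-0.01, -17.23, 6.73, 0.0] [482. 168. 167.]
1.64 [-0.02, -18.22, 7.8, 0.0] [472. 167. 157.]
1.7 [-0.02, -18.65, 8.38, 0.0] [467. 166. 151.]
```

```bash
python3 -m crank '[[0,0.3,4,0,0],[0,0.3,7,0,0],[0,0,7,0,0],[0,-1.2,6.9,0,0],[0,-2.6,6,0,0],[0,-4,5.2,0,0],[0,-5.6,4.6,0,0],[0,-7.2,4.2,0,0],[0,-8.8,4.0,0,0],[0,-10.5,4.0,0,0],[0,-12,4.1,0,0],[0,-13.4,4.5,0,0],[0,-14.8,5.1,0,0],[0,-16.1,5.8,0,0],[0,-17.2,6.7,0,0],[0,-18.2,7.8,0,0],[0,-18.5,8.1,0,0],[0,-18.5,8.1,0,0],[0,-18.5,8.1,0,0]]'
python3 - <<'E'
from h import *
p,d=snapshot("scene"); cv2.imwrite("pics/scene1.png",p[:,:,::-1]); np.savez("pics/scene1.npz",p=p,d=d)
m=mask(p,"blue"); N,L,st,ce=cv2.connectedComponentsWithStats(m); P=pts(cam("scene"),d)
for i in range(1,N):
    if st[i,4]>300:
        Q=P[L==i]; Q=Q[~np.isnan(Q[:,0])]; n=np.linalg.svd(Q-Q.mean(0),full_matrices=False)[2][2]; print(ce[i],st[i,4],Q.mean(0).round(),n, "elev",np.degrees(np.arccos(abs(n[2]))))
E
```

```text
time: 4.0
tool_pos: [470.1, 166.6, 177.7]
tcp_rot: [179.9, -0.0, 97.8]
ft_force: [1.3, -0.2, 0.5]
finger_gap: 0.3
grip_force: 0.0
[327.00190114 226.18060837] 526 [482. 199. 127.] [0.72958743 0.10441228 0.67587   ] elev 47.478252855509794
```

View pics/scene1.png

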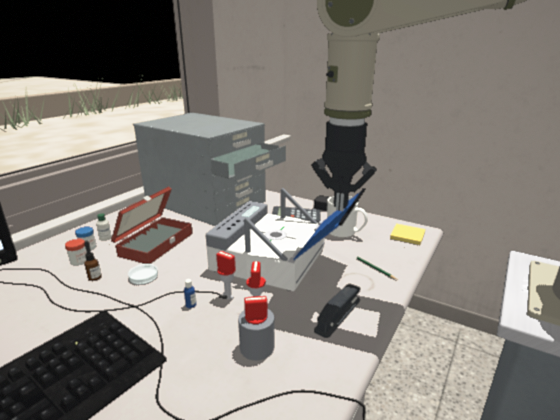

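The flap now leans forward at about 1.61 rad (blue panel at (330,225)), and the well mouth shows at (277,235). Next I'll look at the well from above with the wrist camera.

```bash
python3 -m crank '[[0,1,-4,0,0],[0,5,-8,0,4],[0,9,-8,0,5],[0,14.4,-8,0,5],[0,14.4,-8,0,5],[0,14.4,-8,0,5],[0,14.4,-8,0,5],[0,14.4,-8,0,5]]'
cat > look.py <<'E'
import sys; from h import *
s=sense(); p,d=snapshot("wrist"); k=sys.argv[1]; np.savez(f"pics/{k}.npz",p=p,d=d,pos=s["tool_pos"],rot=s["tcp_rot"]); cv2.imwrite(f"pics/{k}.png",p[:,:,::-1]); print(s["tool_pos"].round(1),s["tcp_rot"].round(2),s["joint_pos"].round(1))
E
python3 look.py well1
```

```text
time: 4.85
tool_pos: [611.4, 186.3, 257.7]
tcp_rot: [179.9, -0.0, 97.8]
ft_force: [-0.6, -0.1, 0.5]
finger_gap: 50.1
grip_force: 0.0
[611.4 186.3 257.7] [ 1.799e+02 -1.000e-02  9.781e+01] [12.4 13.3 78.3  0.  88.3  4.5]
```

View pics/well1.png

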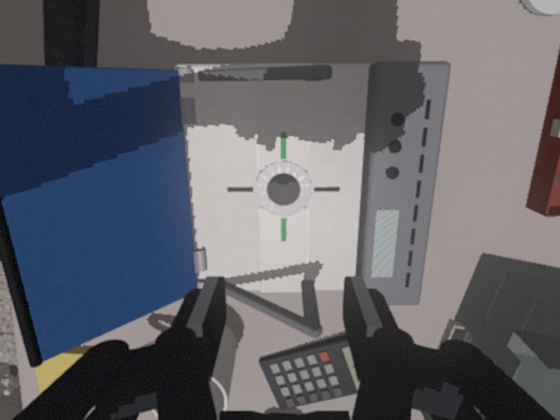

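The wrist view shows the well bushing at (284,188), black start marks at (240,188) and (327,188), and green marks at (283,147) and (284,230). I'll measure these.

```bash
python3 - <<'E'
from h import *
z=np.load("pics/well1.npz"); s=dict(tool_pos=z["pos"],tcp_rot=z["rot"]); C=cam("wrist",s); p,d=z["p"],z["d"]; P=pts(C,d)
h=hsv(p); 
def comps(m,box,zz,lo=15):
    x0,x1,y0,y1=box; M=np.zeros(m.shape,np.uint8); M[y0:y1,x0:x1]=m[y0:y1,x0:x1]
    N,L,st,ce=cv2.connectedComponentsWithStats(M)
    out=[]
    for i in range(1,N):
        if st[i,4]>=lo:
            w=ray(C,ce[i],zz); print(ce[i].round(1),st[i,:].tolist(),w.round(1)); out.append(w)
    return out
print("green"); g=comps((h[...,0]>45)&(h[...,0]<85)&(h[...,1]>100),(260,310,120,250),69)
print("black"); b=comps(h[...,2]<90,(220,350,178,198),69)
for a in (g,b):
    a=[q for q in a]; v=a[-1]-a[0]; print("mid",((a[-1]+a[0])/2).round(1),"ang",np.degrees(np.arctan2(v[1],v[0])),np.linalg.norm(v))
dk=(h[...,2]<120).astype(np.uint8)[165:212,262:306]; print(*["".join(str(x) for x in r) for r in dk[::3]],sep="\n")
print("floor z",np.nanmedian(P[200:240,200:235,2]), np.nanmedian(P[186:191,255:262,2]), "bore", np.nanmedian(P[184:192,280:288,2]))
# bushing rim by depth
m=(P[...,2]<60)&(P[...,2]>-20); m[:165]=0;m[212:]=0;m[:,:262]=0;m[:,306:]=0
yx=np.argwhere(m); (c,r)=cv2.minEnclosingCircle(yx[:,::-1].astype(np.float32)); print("bore px",c,r,yx.mean(0)[::-1],ray(C,yx.mean(0)[::-1],66).round(1),ray(C,c,70).round(1))
E
```

```text
green
black
[283.2 180. ] [271, 178, 25, 6, 106] [610.5 195.7  69. ]
[240. 189.] [229, 189, 23, 1, 23] [575.  182.9  69. ]
[328.3 188.7] [315, 188, 24, 2, 33] [649.6 193.3  69. ]Traceback (most recent call last):
  File "<stdin>", line 15, in <module>
IndexError: list index out of range
```

```bash
python3 - <<'E'
from h import *
z=np.load("pics/well1.npz"); s=dict(tool_pos=z["pos"],tcp_rot=z["rot"]); C=cam("wrist",s); p,d=z["p"],z["d"]; P=pts(C,d)
def cen(m,x0,x1,y0,y1,zz):
    yx=np.argwhere(m[y0:y1,x0:x1])+[y0,x0]; c=yx.mean(0)[::-1]; w=ray(C,c,zz); print(c.round(1),len(yx),w.round(1)); return w
p=p.astype(int)
gr=(p[...,1]-p[...,0]>30)&(p[...,1]-p[...,2]>20); bl=p.max(2)<110
g1=cen(gr,270,298,133,165,69); g2=cen(gr,270,298,212,250,69)
b1=cen(bl,222,256,180,197,69); b2=cen(bl,314,346,180,197,69); bo=cen(bl,266,302,170,206,70)
for a,b in ((g1,g2),(b1,b2)):
    v=a-b; print("mid",((a+b)/2).round(1),"ang",np.degrees(np.arctan2(v[1],v[0])),np.linalg.norm(v))
print("floor z",np.nanmedian(P[200:240,205:235,2]),"bore z",np.nanmedian(P[184:192,280:288,2]))
m=(P[...,2]<62); m[:165]=0;m[212:]=0;m[:,:262]=0;m[:,306:]=0
yx=np.argwhere(m); c,r=cv2.minEnclosingCircle(yx[:,::-1].astype(np.float32)); print("bore px",c,r,ray(C,c,70).round(1))
E
```

```text
[283.  147.9] 102 [606.6 222.4  69. ]
[283.5 229.4] 87 [616.7 151.3  69. ]
[239.5 189. ] 72 [574.6 182.8  69. ]
[326.3 189. ] 71 [648.  192.9  69. ]
[283.1 188.6] 727 [611.3 188.5  70. ]
mid [611.7 186.9  69. ] ang 98.09375262523093 71.81910501623781
mid [611.3 187.8  69. ] ang -172.20701784125535 74.07513105541246
floor z 68.29220259772367 bore z 24.910852613502072
bore px (282.86810302734375, 187.1029052734375) 16.390047073364258 [611.  189.7  70. ]
```

```bash
python3 -m crank '[[0,0,0,0.15,6],[0,0,0,0.3,6],[0,0,0,0.45,6],[0,0,0,0.6,6],[0,0,0,0.75,6],[0,0,0,0.9,6],[0,0,0,1.05,6],[0,0,0,1.2,6],[0,0,0,1.35,6],[0,0,0,1.5,6],[0,0,0,1.57,6],[0,0,0,1.57,6],[0,0,0,1.57,6],[0,0,0,1.57,6]]' | head -3; python3 look.py well2
python3 -m crank '[[0,0,0,-1.57,6],[0,0,0,-1.57,6],[0,0,0,-1.57,6],[0,0,0,-1.57,6],[0,0,0,-1.57,6],[0,0,0,-1.57,6],[0,0,0,-1.57,6],[0,0,0,-1.57,6],[0,0,0,-1.57,6],[0,0,0,-1.57,6],[0,0,0,-2,6],[0,0,0,-2,6],[0,0,0,-2,6],[0,0,0,-3.14,6],[0,0,0,-3.14,6],[0,0,0,-3.14,6],[0,0,0,-3.14,6],[0,0,0,-3.14,6],[0,0,0,-3.14,6],[0,0,0,-3.14,6]]' |head -3
python3 -m crank '[[0,0,0,-0.35,6],[0,0,0,-0.35,6],[0,0,0,-0.35,6],[0,0,0,-0.35,6],[0,0,0,-0.35,6],[0,0,0,-0.35,6]]'|head -3;python3 look.py well3
cat > meas.py <<'E'
from h import *
for k in ("well1","well2","well3"):
    z=np.load(f"pics/{k}.npz"); s=dict(tool_pos=z["pos"],tcp_rot=z["rot"]); C=cam("wrist",s); p=z["p"].astype(int)
    gr=(p[...,1]-p[...,0]>30)&(p[...,1]-p[...,2]>20); bl=p.max(2)<110
    X=lambda x,y,zz:WELL+x*EX+y*EY+[0,0,zz]
    o=[]
    for m,q in ((gr,(0,37)),(gr,(0,-37)),(bl,(-37,0)),(bl,(37,0)),(bl,(0,0))):
        u,v=proj(C,X(*q,70)); r=22; v0,u0=int(v),int(u)
        rx,ry=(r,8) if abs(proj(C,X(q[0]*1.1,q[1]*1.1,70))[0]-u)>2 else (8,r)
        if q==(0,0): rx=ry=20
        yx=np.argwhere(m[v0-ry:v0+ry,u0-rx:u0+rx])+[v0-ry,u0-rx]
        w=ray(C,yx.mean(0)[::-1],69 if q!=(0,0) else 70) if len(yx) else np.full(3,np.nan); o.append(w); print(k,q,len(yx),w.round(1))
    print("  mid green",((o[0]+o[1])/2).round(1),"mid black",((o[2]+o[3])/2).round(1), "yaw", np.degrees(np.arctan2(*(o[3]-o[2])[1::-1])).round(2), (np.degrees(np.arctan2(*(o[0]-o[1])[1::-1]))-90).round(2))
E
python3 meas.py
```

```text
time: 6.3
tool_pos: [611.8, 186.3, 256.9]
tcp_rot: [-180.0, -0.0, 8.0]
[611.8 186.3 256.9] [-1.80e+02 -5.00e-02  7.95e+00] [12.3 13.4 78.2  0.  88.3 94.4]
time: 8.35
tool_pos: [612.0, 186.3, 256.3]
tcp_rot: [180.0, 0.0, -179.9]
time: 8.95
tool_pos: [612.0, 186.3, 256.3]
tcp_rot: [180.0, -0.0, -160.3]
[612.  186.3 256.3] [ 180.     -0.   -160.28] [ 12.3  13.5  78.2   0.   88.3 -97.4]
well1 (0, 37) 102 [606.4 221.2  69. ]
well1 (0, -37) 87 [616.5 150.1  69. ]
well1 (-37, 0) 72 [574.4 181.6  69. ]
well1 (37, 0) 71 [647.8 191.6  69. ]
well1 (0, 0) 727 [611.1 187.3  70. ]
  mid green [611.5 185.7  69. ] mid black [611.1 186.6  69. ] yaw 7.79 8.09
well2 (0, 37) 99 [605.1 223.7  69. ]
well2 (0, -37) 100 [615.3 150.3  69. ]
well2 (-37, 0) 65 [573.8 181.6  69. ]
well2 (37, 0) 213 [640.5 191.8  69. ]
well2 (0, 0) 901 [613.3 188.5  70. ]
  mid green [610.2 187.   69. ] mid black [607.2 186.7  69. ] yaw 8.68 7.94
well3 (0, 37) 106 [606.3 224.6  69. ]
well3 (0, -37) 109 [616.5 151.1  69. ]
well3 (-37, 0) 96 [574.6 182.7  69. ]
well3 (37, 0) 258 [646.  193.6  69. ]
well3 (0, 0) 704 [611.8 186.8  70. ]
  mid green [611.4 187.8  69. ] mid black [610.3 188.2  69. ] yaw 8.62 7.92
```

```bash
python3 - <<'E'
from h import *
T=np.array([calibration("wrist")["tool_from_camera"][:3,3] for _ in range(6)]); print(T.round(2))
T=np.array([calibration("wrist")["fovy"] for _ in range(3)]); print(T)
s=[sense()["tool_pos"].round(2) for _ in range(4)];print(s)
E
python3 meas.py | grep mid
```

```text
[[ 8.3260e+01  1.2000e-01 -1.2011e+02]
 [ 8.3260e+01  1.2000e-01 -1.2011e+02]
 [ 8.3260e+01  1.2000e-01 -1.2011e+02]
 [ 8.3260e+01  1.2000e-01 -1.2011e+02]
 [ 8.3260e+01  1.2000e-01 -1.2011e+02]
 [ 8.3260e+01  1.2000e-01 -1.2011e+02]]
[58.6509254 58.6509254 58.6509254]
[array([612.  , 186.24, 256.31]), array([612.  , 186.24, 256.31]), array([612.  , 186.24, 256.31]), array([612.  , 186.24, 256.31])]
  mid green [611.5 185.7  69. ] mid black [611.1 186.6  69. ] yaw 7.79 8.09
  mid green [610.2 187.   69. ] mid black [607.2 186.7  69. ] yaw 8.68 7.94
  mid green [611.4 187.8  69. ] mid black [610.3 188.2  69. ] yaw 8.62 7.92
```

```bash
sed -i 's/^HINGE=.*/WELL=np.array([611.0,187.2,0])/; s/; *WELL=HINGE.*//' h.py; sed -i '/^HINGE/d' h.py; sed -i 's/^YAW=8.1/YAW=8.0/' h.py; grep -n WELL h.py; python3 -c "
from h import *
print(row(sense(),tcp=[488,436,235],yaw=188))"
```

```text
26:WELL=np.array([611.0,187.2,0])
27:def S(x,y,z): return WELL+x*EX+y*EY+np.array([0,0,z])   # scanner coords -> world
[3.24, 27.7, 2.13, 0.2]
```

```bash
python3 -m crank '[[3.2,27.7,2.1,0.2,6],[3.2,27.7,2.1,0.2,6],[3.2,27.7,2.1,0.2,6],[3.2,27.7,2.1,0.2,6],[3.2,27.7,2.1,0.2,6],[3.2,27.7,2.1,0.2,6],[3.2,27.7,2.1,0.2,6],[3.2,27.7,2.1,0.2,6],[3.2,27.7,2.1,0.2,6],[3.2,27.7,2.1,0.2,6]]'|head -3;python3 look.py scr1
```

```text
time: 10.0
tool_pos: [489.1, 434.9, 235.5]
tcp_rot: [-180.0, 0.0, -171.8]
[489.1 434.9 235.5] [-1.7999e+02  2.0000e-02 -1.7179e+02] [ 37.2  16.3  77.1  -0.   86.6 -61. ]
```

View pics/scr1.png

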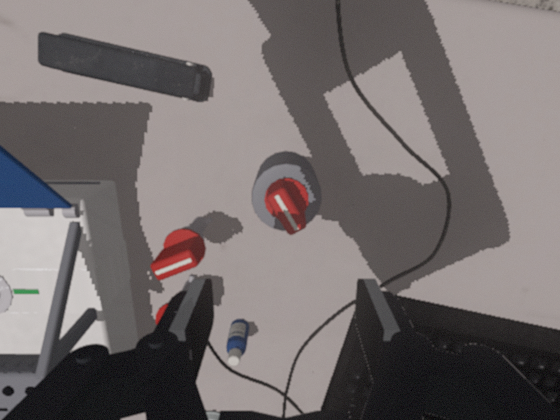

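The tube's screw is at (287,203). The white stripe on top of its wing runs from (277,196) to (296,228).

```bash
cat > scr.py <<'E'
import sys; from h import *
z=np.load(f"pics/{sys.argv[1]}.npz"); s=dict(tool_pos=z["pos"],tcp_rot=z["rot"]); C=cam("wrist",s); p=z["p"]; P=pts(C,z["d"])
u,v=map(int,sys.argv[2:4]); m=mask(p,"red"); m[:v-45]=0;m[v+45:]=0;m[:,:u-45]=0;m[:,u+45:]=0
W=np.zeros_like(m); W[v-30:v+35,u-30:u+30]=(p[v-30:v+35,u-30:u+30].min(2)>150)
N,L,st,ce=cv2.connectedComponentsWithStats(W)
print([ (st[i].tolist(),ce[i].round(1)) for i in range(1,N) if st[i,4]>8])
top=((P[...,2]>94)&(P[...,2]<108)); B=np.zeros_like(m); B[v-40:v+45,u-40:u+40]=top[v-40:v+45,u-40:u+40]
Q=P[B>0]; print("n",len(Q),"zmed",np.median(Q[:,2]))
uv=np.argwhere(B)[:,::-1].astype(np.float32); c,wh,a=cv2.minAreaRect(uv); print("rect",c,wh,a)
bx=np.array([ray(C,b,100) for b in cv2.boxPoints((c,wh,a))]); print(bx.round(1).tolist()); print("centre",bx.mean(0).round(1))
e=[bx[1]-bx[0],bx[2]-bx[1]]; e=max(e,key=np.linalg.norm); print("len",np.linalg.norm(e),"ang",np.degrees(np.arctan2(e[1],e[0])))
i=max(range(1,N),key=lambda i:st[i,4]); q=np.argwhere(L==i)[:,::-1].astype(np.float32); vx,vy,x0,y0=cv2.fitLine(q,cv2.DIST_L2,0,.01,.01).ravel()
a1,a2=ray(C,(x0-10*vx,y0-10*vy),100),ray(C,(x0+10*vx,y0+10*vy),100); e=a2-a1; print("stripe centre",((a1+a2)/2).round(1),"ang",np.degrees(np.arctan2(e[1],e[0])).round(1))
# flange: red below
f=(m>0)&(P[...,2]>60)&(P[...,2]<75); Q=P[f]; c2,r=cv2.minEnclosingCircle(Q[:,:2].astype(np.float32)); print("flange",len(Q),c2,r)
E
python3 scr.py scr1 287 205
```

```text
[([275, 195, 12, 15, 68], array([280.3, 202.5])), ([257, 220, 54, 20, 337], array([278.3, 233.5])), ([311, 235, 6, 4, 12], array([313.8, 236.7]))]
n 1042 zmed 99.18084309026042
rect (285.8197326660156, 209.9571075439453) (48.34798812866211, 22.27414321899414) 58.392494201660156
[[481.1, 419.6, 100.0], [470.8, 431.7, 100.0], [498.7, 454.4, 100.0], [509.8, 442.0, 100.0]]
centre [490.1 436.9 100. ]
len 35.98786343787889 ang 39.07406460542159
stripe centre [508.7 433.9 100. ] ang 94.6
flange 4 (485.59521484375, 451.3451843261719) 4.362546443939209
```

```bash
python3 -c "
from h import *
print(row(sense(),tcp=[490,436.6,180],yaw=-140.9))"
```

```text
[-0.11, 0.15, 5.55, -0.54]
```

```bash
python3 -m crank '[[-0.1,0.2,2,-0.15,5],[-0.1,0.2,4,-0.3,5],[-0.1,0.2,5.5,-0.45,5],[-0.1,0.2,5.5,-0.54,5],[-0.1,0.2,5.5,-0.54,5],[-0.1,0.2,5.5,-0.54,5],[-0.1,0.2,5.5,-0.54,5]]'|head -3;python3 look.py scr2; python3 -c "
from h import *
s=sense();print(proj(cam('wrist',s),[490,437,100]), row(s,tcp=[490,436.8,94],yaw=-140.9))"; python3 scr.py scr2 287 260
```

```text
time: 10.75
tool_pos: [489.5, 438.2, 181.2]
tcp_rot: [-180.0, 0.1, -140.9]
[489.5 438.2 181.2] [-1.8000e+02  9.0000e-02 -1.4091e+02] [ 37.4  18.4  80.2  -0.   81.2 -91.7]
(np.float64(281.7735439407829), np.float64(236.92523308896457)) [0.05, -0.14, 8.71, 0.0]
[([278, 230, 6, 26, 146], array([280.5, 241.7]))]
n 1194 zmed 99.36616896869388
rect (280.5, 242.0) (44.0, 27.0) 90.0
[[487.3, 423.8, 100.0], [477.6, 435.8, 100.0], [499.1, 453.6, 100.0], [509.3, 441.1, 100.0]]
centre [493.3 438.6 100. ]
len 27.911992081189716 ang 39.60503484412257
stripe centre [493.  438.3 100. ] ang -141.6
flange 7 (484.5686340332031, 448.9634704589844) 1.1194183826446533
```

```bash
python3 scr.py scr2 282 236
```

```text
[([278, 216, 6, 40, 221], array([280.6, 235.3]))]
n 1532 zmed 99.26285347568711
rect (280.5, 235.5) (57.0, 27.0) 90.0
[[481.2, 419.0, 100.0], [471.6, 430.9, 100.0], [499.1, 453.6, 100.0], [509.3, 441.1, 100.0]]
centre [490.3 436.2 100. ]
len 35.726681067830846 ang 39.60503484412259
stripe centre [489.8 435.8 100. ] ang -142.0
flange 19 (480.32098388671875, 441.76751708984375) 9.36223030090332
```

```bash
python3 -m crank '[[0,-0.18,3,0,5],[0,-0.18,6,0,5],[0,-0.18,8.7,0,5],[0,-0.18,8.7,0,5],[0,-0.18,8.7,0,5],[0,-0.18,8.7,0,1],[0,-0.18,8.7,0,1],[0,-0.18,8.7,0,1],[0,-0.18,8.7,0,1],[0,-0.18,8.7,0,1],[0,-0.18,8.7,0,1],[0,-0.18,8.7,0,1]]' 50; python3 -c "
from h import *
s=sense();print(row(s,tcp=[490.2,436.5,94],yaw=-140.9))"
```

```text
time: 12.0
tool_pos: [491.2, 437.8, 95.8]
tcp_rot: [-180.0, 0.2, -140.7]
ft_force: [-0.4, 0.8, 7.0]
finger_gap: 15.5
grip_force: 49.8
[0.16, -0.03, 0.18, 0.0]
```

```bash
python3 -m crank '[[0,0,-1,0,1],[0,0,-2,0,1],[0,0,-4,0,1],[0,0,-6,0,1],[0,0,-9,0,1],[0,0,-12,0,1],[0,0,-15,0,1],[0,0,-17,0,1],[0,0,-17,0,1],[0,0,-17,0,1],[0,0,-17,0,1]]' ; python3 -c "
from h import *
s=sense();print(row(s,tcp=[611,187.2,262],yaw=188))"
```

```text
time: 13.1
tool_pos: [489.3, 436.2, 261.2]
tcp_rot: [180.0, -0.2, -140.7]
ft_force: [0.5, -0.3, -1.1]
finger_gap: 15.3
grip_force: 49.4
[6.33, -26.99, -0.06, 0.55]
```

```bash
python3 -m crank '[[0.4,-1.7,-0.1,0.04,1],[1.1,-4.7,-0.1,0.1,1],[2,-8.5,-0.1,0.18,1],[2.9,-12.5,-0.1,0.26,1],[3.9,-16.5,-0.1,0.35,1],[4.8,-20.5,-0.1,0.42,1],[5.6,-24,-0.1,0.49,1],[6.1,-26,-0.1,0.53,1],[6.3,-27,-0.1,0.55,1],[6.3,-27,-0.1,0.55,1],[6.3,-27,-0.1,0.55,1],[6.3,-27,-0.1,0.55,1],[6.3,-27,-0.1,0.55,1]]'; python3 look.py held1; python3 -c "
from h import *
s=sense();print(row(s,tcp=[611,187.2,262],yaw=188)); C=cam('wrist',s)
for q in ((0,0),(37,0),(-37,0),(0,37),(0,-37)): print(proj(C,S(*q,70)))
"
```

```text
time: 14.4
tool_pos: [611.6, 189.1, 264.3]
tcp_rot: [180.0, -0.0, -172.1]
ft_force: [-0.3, 0.2, 0.1]
finger_gap: 15.1
grip_force: 49.4
[611.6 189.1 264.3] [ 179.99   -0.   -172.14] [ 12.6  13.4  77.4   0.   89.1 -85.3]
[0.09, -0.16, 0.23, -0.0]
(np.float64(281.5788266914789), np.float64(186.72717155989542))
(np.float64(281.7700512945), np.float64(226.6412028154502))
(np.float64(281.37284724448745), np.float64(143.73338333740782))
(np.float64(324.2517270830209), np.float64(186.6138238946595))
(np.float64(238.9072639112708), np.float64(186.84051567217102))
```

View pics/held1.png

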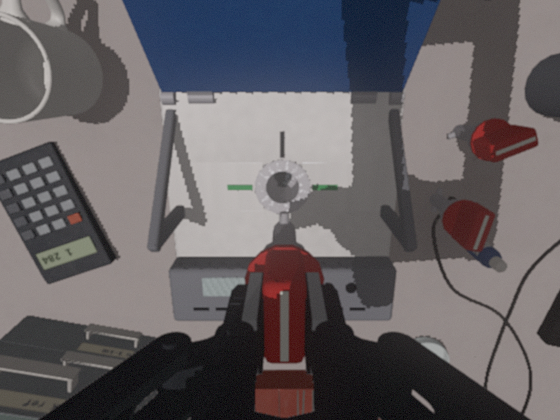

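The red screw is held upright with its nose at (284,217). The well mouth is at (283,187), and the wing lines up with the black marks. I'll descend to just above the rim and compare nose and well in the same image.

```bash
python3 -m crank '[[0,0,1,0,1],[0,0,3,0,1],[0,0,5,0,1],[0,0,7,0,1],[0,0,8,0,1],[0,0,8.5,0,1],[0,0,8.5,0,1],[0,0,8.5,0,1],[0,0,8.5,0,1]]'; python3 look.py held2; python3 - <<'E'
from h import *
z=[]
for _ in range(6): snapshot("top"); z.append(sense()["tool_pos"])
print(np.round(z,1).tolist(),np.mean(z,0))
p=cv2.imread("pics/held2.png"); cv2.imwrite("pics/held2c.png",cv2.resize(p[90:330,150:420],None,fx=2.4,fy=2.4,interpolation=cv2.INTER_CUBIC))
E
```

```text
time: 15.35
tool_pos: [612.8, 188.1, 180.7]
tcp_rot: [180.0, 0.1, -172.2]
ft_force: [-0.3, -0.3, -1.1]
finger_gap: 15.1
grip_force: 49.4
[612.8 188.1 180.7] [ 1.7999e+02  1.2000e-01 -1.7225e+02] [ 12.5  16.   83.2   0.   80.7 -85.3]
[[612.7, 188.0, 180.4], [612.5, 188.0, 180.2], [612.4, 188.0, 180.0], [612.3, 187.9, 179.8], [612.2, 187.9, 179.6], [612.2, 187.9, 179.5]] [612.39576706 187.94218168 179.90943866]
```

View pics/held2c.png

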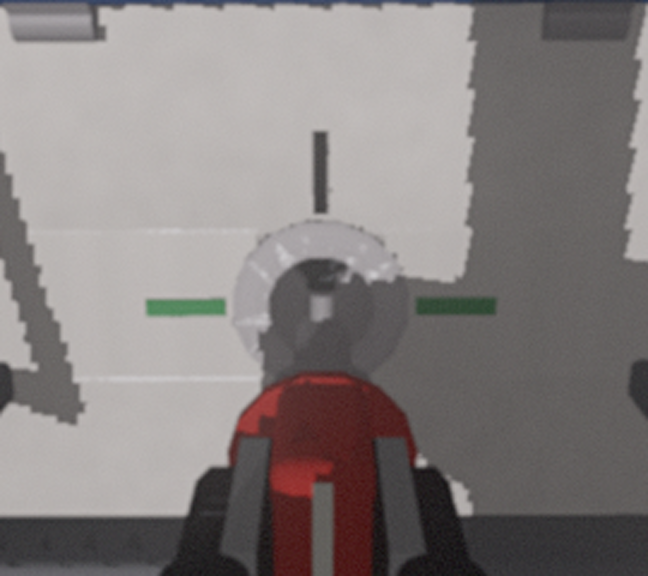

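```bash
python3 - <<'E'
from h import *
c=calibration("wrist"); f=210/np.tan(np.radians(c["fovy"])/2); T=np.array(c["tool_from_camera"]); print(T[:3,3])
def tr(u,v,z):
    r=T[:3,:3]@[(u-c["cx"])/f,(v-c["cy"])/f,1]; return T[:3,3]+r*(z-T[2,3])/r[2]
z=np.load("pics/held2.npz"); p=z["p"].astype(int); zt=z["pos"][2]
g=(p[...,1]-p[...,0]>25)&(p[...,1]-p[...,2]>15)
def cen(x0,x1,y0,y1): yx=np.argwhere(g[y0:y1,x0:x1])+[y0,x0]; return yx.mean(0)[::-1]
a,b=cen(205,250,205,230),cen(320,362,205,230); print(a,b)
A_,B_=tr(*a,zt-69),tr(*b,zt-69); print("well in tool",(A_+B_)/2, np.degrees(np.arctan2(*(B_-A_)[:2])))
print("wall ref: pin end",tr(283.3,217,89.8),tr(283.3,217,87),tr(283.3,217,92))
P=z["d"]; print("depths down column 283", [(v,round(float(P[v,283]),0)) for v in range(190,250,3)])
# as tool coords via depth
for v in range(190,252,3):
    d=P[v,283]; q=T[:3,:3]@[(283-c["cx"])/f*d,(v-c["cy"])/f*d,d]+T[:3,3]; print(v,p[v,283].tolist(),q.round(1))
E
```

```text
[  83.29894914    0.23359706 -120.10623018]
[226.9040404  217.53030303] [350.75 218.5 ]
well in tool [  1.36404679   3.59321478 111.72104698] -0.47956866032468076
wall ref: pin end [ 9.75258264e+00 -3.62268308e-02  8.98000000e+01] [ 1.07336389e+01 -3.26275718e-02  8.70000000e+01] [ 8.9817527e+00 -3.9054820e-02  9.2000000e+01]
depths down column 283 [(190, 240.0), (193, 240.0), (196, 240.0), (199, 310.0), (202, 310.0), (205, 302.0), (208, 303.0), (211, 222.0), (214, 219.0), (217, 219.0), (220, 221.0), (223, 220.0), (226, 216.0), (229, 212.0), (232, 206.0), (235, 202.0), (238, 198.0), (241, 180.0), (244, 165.0), (247, 163.0)]
190 [168, 163, 166] [ 20.4  -0.2 111.9]
193 [167, 162, 164] [ 18.5  -0.2 111.6]
196 [161, 155, 158] [ 16.7  -0.2 110.8]
199 [67, 66, 67] [ -5.   -0.4 176.9]
202 [66, 67, 66] [ -7.6  -0.4 176.9]
205 [74, 72, 73] [ -7.5  -0.4 168.4]
208 [63, 64, 65] [-10.   -0.4 168.3]
211 [76, 73, 74] [13.1 -0.2 91. ]
214 [142, 138, 142] [12.7 -0.2 86.7]
217 [152, 148, 151] [10.8 -0.2 86.7]
220 [152, 148, 150] [ 8.4 -0.2 88.2]
223 [128, 124, 127] [ 7.1 -0.2 86.8]
226 [82, 79, 79] [ 7.1 -0.2 81.8]
229 [81, 77, 78] [ 6.7 -0.2 77.9]
232 [81, 78, 78] [ 7.3 -0.2 71.8]
235 [80, 74, 77] [ 7.5 -0.2 67. ]
238 [81, 76, 80] [ 7.2 -0.2 63.5]
241 [79, 75, 74] [12.9 -0.1 45.8]
244 [78, 63, 63] [17.5 -0.1 31.6]
247 [123, 55, 53] [17.  -0.1 29.6]
250 [90, 43, 39] [18.4 -0.1 23.2]
```

The crop shows the pin end at (320,305), the green marks at rows 306–307, and the bushing centred on the same column. The nose is laterally aligned and needs to move about 1 mm along tool x.

```bash
python3 -m crank '[[0.1,0,0,0,1],[0.1,0,0,0,1],[0.1,0,0,0,1],[0.1,0,0,0,1],[0.1,0,0,0,1],[0.1,0,0,0,1]]' >/dev/null; python3 look.py held3; python3 - <<'E'
from h import *
z=np.load("pics/held3.npz"); p=z["p"].astype(int); zt=z["pos"][2]
c=calibration("wrist"); f=210/np.tan(np.radians(c["fovy"])/2); T=np.array(c["tool_from_camera"])
def tr(u,v,zz):
    r=T[:3,:3]@[(u-c["cx"])/f,(v-c["cy"])/f,1]; return T[:3,3]+r*(zz-T[2,3])/r[2]
g=(p[...,1]-p[...,0]>15)&(p[...,1]-p[...,2]>10)
def box(x0,x1,y0,y1):
    N,L,st,ce=cv2.connectedComponentsWithStats(g[y0:y1,x0:x1].astype(np.uint8)); i=1+np.argmax(st[1:,4]); print(st[i].tolist()); return ce[i]+[x0,y0]
a,b=box(205,250,200,235),box(318,362,200,235)
print(a,b); A_,B_=tr(*a,zt-69),tr(*b,zt-69); print("well in tool",(A_+B_)/2,np.linalg.norm(A_-B_),"yaw err",np.degrees(np.arctan2((B_-A_)[0],(B_-A_)[1])))
P=z["d"]
for v in range(194,246,2):
    d=P[v,283]; q=T[:3,:3]@[(283-c["cx"])/f*d,(v-c["cy"])/f*d,d]+T[:3,3]; print(v,q.round(1))
r=P[218]; print([ (u,round(float(r[u]))) for u in range(255,312,2)]); r=P[230]; print([ (u,round(float(r[u]))) for u in range(262,306,2)])
E
```

```text
[611.1 187.8 179.3] [ 180.     -0.   -172.25] [ 12.5  15.9  83.4   0.   80.6 -85.3]
[6, 18, 33, 7, 231]
[6, 18, 33, 7, 203]
[227. 221.] [339.92118227 220.87684729]
well in tool [-1.62105315e-01  4.30628095e-02  1.10290243e+02] 74.01155716413227 yaw err 0.06234270186871386
194 [ 18.2  -0.2 110.1]
196 [ 17.2  -0.2 109.1]
198 [ 15.3  -0.3 110.9]
200 [ -5.8  -0.4 176.6]
202 [ -7.2  -0.4 175.8]
204 [ -8.8  -0.4 175.4]
206 [-11.   -0.4 176.6]
208 [ -9.   -0.4 165.1]
210 [-11.2  -0.4 166.6]
212 [13.4 -0.2 88.2]
214 [12.5 -0.2 87.2]
216 [11.5 -0.2 86.7]
218 [ 9.8 -0.2 87.9]
220 [ 8.6 -0.2 87.7]
222 [ 7.4 -0.2 87.5]
224 [ 6.7 -0.2 86.2]
226 [ 6.4 -0.2 83.6]
228 [ 7.  -0.2 78.8]
230 [ 7.  -0.2 75.5]
232 [ 7.2 -0.2 72. ]
234 [ 7.1 -0.2 69.4]
236 [ 6.9 -0.2 66.9]
238 [ 7.1 -0.2 63.6]
240 [13.  -0.1 46.9]
242 [13.1 -0.1 44.2]
244 [17.8 -0.1 31. ]
[(255, 243), (257, 243), (259, 245), (261, 245), (263, 261), (265, 268), (267, 276), (269, 279), (271, 285), (273, 287), (275, 289), (277, 291), (279, 221), (281, 221), (283, 221), (285, 219), (287, 221), (289, 291), (291, 0), (293, 287), (295, 284), (297, 279), (299, 275), (301, 268), (303, 262), (305, 244), (307, 243), (309, 244), (311, 245)]
[(262, 246), (264, 248), (266, 253), (268, 255), (270, 260), (272, 228), (274, 217), (276, 214), (278, 213), (280, 210), (282, 210), (284, 210), (286, 210), (288, 212), (290, 212), (292, 216), (294, 221), (296, 259), (298, 257), (300, 253), (302, 248), (304, 246)]
```

```bash
python3 -m crank '[[0,0.02,0.5,0,1],[0,0.02,1,0,1],[0,0.02,1.5,0,1],[0,0.02,1.8,0,1],[0,0.02,2.1,0,1],[0,0.02,2.4,0,1],[0,0.02,2.7,0,1],[0,0.02,3,0,1],[0,0.02,3,0,1],[0,0.02,3,0,1]]'
```

```text
time: 17.35
tool_pos: [611.0, 188.0, 149.3]
tcp_rot: [180.0, -0.0, -172.3]
ft_force: [1.2, -0.1, -0.9]
finger_gap: 15.2
grip_force: 49.4
```

```bash
python3 -m crank '[[0,0,0.4,0,1],[0,0,0.8,0,1],[0,0,1.2,0,1],[0,0,1.6,0,1],[0,0,2,0,1],[0,0,2.3,0,1],[0,0,2.5,0,1],[0,0,2.5,0,1],[0,0,2.5,0,1],[0,0,2.5,0,1]]'
```

```text
time: 18.35
tool_pos: [611.3, 188.0, 124.6]
tcp_rot: [180.0, 0.0, -172.3]
ft_force: [0.1, -0.1, -1.8]
finger_gap: 14.8
grip_force: 49.4
```

```bash
python3 -m crank '[[0,0,0.2,0,1],[0,0,0.4,0,1],[0,0,0.5,0,1],[0,0,0.6,0,1],[0,0,0.7,0,1],[0,0,0.8,0,1],[0,0,0.8,0,1],[0,0,0.8,0,1]]'
```

```text
time: 19.15
tool_pos: [611.1, 188.0, 116.3]
tcp_rot: [180.0, 0.0, -172.3]
ft_force: [-0.3, 0.6, -0.6]
finger_gap: 15.6
grip_force: 49.4
```

```bash
python3 -m crank '[[0,0,0.2,0,1],[0,0,0.4,0,1],[0,0,0.5,0,1],[0,0,0.6,0,1],[0,0,0.7,0,1],[0,0,0.75,0,1],[0,0,0.8,0,1],[0,0,0.8,0,1],[0,0,0.8,0,1]]'
```

```text
time: 20.05
tool_pos: [611.1, 187.9, 108.3]
tcp_rot: [180.0, 0.0, -172.3]
ft_force: [0.4, -0.6, -1.1]
finger_gap: 14.8
grip_force: 49.4
```

```bash
python3 -m crank '[[0,0,0.05,0,1],[0,0,0.1,0,1],[0,0,0.15,0,1],[0,0,0.2,0,1],[0,0,0.2,0,1],[0,0,0.2,0,1]]'
```

```text
time: 20.65
tool_pos: [611.1, 187.9, 106.3]
tcp_rot: [180.0, -0.0, -172.3]
ft_force: [-0.1, -0.8, -1.0]
finger_gap: 15.3
grip_force: 49.4
```

```bash
python3 -m crank '[[0,0,0.05,0,1],[0,0,0.1,0,1],[0,0,0.1,0,1],[0,0,0.1,0,1]]'
```

```text
time: 21.05
tool_pos: [611.3, 188.0, 105.8]
tcp_rot: [180.0, 0.0, -172.3]
ft_force: [-1.2, 0.3, 4.6]
finger_gap: 15.5
grip_force: 49.9
```

```bash
python3 -m crank '[[0,0,0.01,0.05,1],[0,0,0.03,0.1,1],[0,0,0.05,0.15,1],[0,0,0.06,0.2,1],[0,0,0.08,0.25,1],[0,0,0.1,0.3,1],[0,0,0.1,0.3,1],[0,0,0.1,0.3,1]]'; python3 -c "
from bench import *;print(sense()['wrist_torque'])"
```

```text
time: 21.85
tool_pos: [611.6, 188.1, 105.0]
tcp_rot: [180.0, 0.1, 170.6]
ft_force: [-0.7, 0.1, 6.0]
finger_gap: 14.7
grip_force: 50.2
[0.12114284 0.00945733 0.00385744]
```

```bash
python3 -m crank '[[0,0,0.02,0.06,1],[0,0,0.04,0.12,1],[0,0,0.06,0.18,1],[0,0,0.08,0.24,1],[0,0,0.1,0.3,1],[0,0,0.12,0.36,1],[0,0,0.14,0.42,1],[0,0,0.16,0.48,1],[0,0,0.18,0.54,1],[0,0,0.2,0.6,1],[0,0,0.2,0.6,1],[0,0,0.2,0.6,1]]'; python3 -c "
from bench import *;print(sense()['wrist_torque'])"
```

```text
time: 23.05
tool_pos: [611.5, 188.0, 103.0]
tcp_rot: [179.9, 0.0, 136.3]
ft_force: [0.1, -0.4, 6.1]
finger_gap: 15.3
grip_force: 50.3
[-0.10177049  0.1258263  -0.00849253]
```

```bash
python3 -m crank '[[0,0,0.02,0.06,1],[0,0,0.04,0.12,1],[0,0,0.06,0.18,1],[0,0,0.08,0.24,1],[0,0,0.1,0.3,1],[0,0,0.12,0.36,1],[0,0,0.14,0.42,1],[0,0,0.15,0.46,1],[0,0,0.15,0.46,1],[0,0,0.15,0.46,1]]'; python3 -c "
from bench import *;print(sense()['wrist_torque'])"
```

```text
time: 24.05
tool_pos: [611.6, 188.0, 101.7]
tcp_rot: [179.9, 0.0, 109.9]
ft_force: [-1.8, -0.5, 6.8]
finger_gap: 15.2
grip_force: 50.6
[-0.06083508  0.24649192 -0.08027229]
```

```bash
python3 -m crank '[[0,0,0.02,0.05,1],[0,0,0.03,0.1,1],[0,0,0.05,0.15,1],[0,0,0.06,0.19,1],[0,0,0.06,0.19,1],[0,0,0.06,0.19,1]]'; python3 -c "
from bench import *;print(sense()['wrist_torque'])"
```

```text
time: 24.65
tool_pos: [611.2, 188.1, 101.8]
tcp_rot: [180.0, 0.0, 99.0]
ft_force: [-4.8, -1.7, 13.0]
finger_gap: 15.1
grip_force: 51.4
[-0.21346709  1.30783776  0.18172415]
```

```bash
python3 -m crank '[[0,0,0,0,1],[0,0,0,0,1],[0,0,-0.05,0,2],[0,0,-0.05,0,3],[0,0,-0.05,0,4],[0,0,-0.05,0,5],[0,0,-2,0,5],[0,0,-5,0,5],[0,0,-9,0,5],[0,0,-13,0,5],[0,0,-16,0,5],[0,0,-16,0,5],[0,0,-16,0,5],[0,0,-16,0,5]]'; python3 look.py home1; python3 -c "
from h import *
s=sense();print(proj(cam('wrist',s),S(0,0,106)))"
```

```text
time: 26.05
tool_pos: [610.4, 187.8, 258.3]
tcp_rot: [-179.8, 0.0, 98.9]
ft_force: [-0.3, -0.0, -0.5]
finger_gap: 49.9
grip_force: 0.0
[610.4 187.8 258.3] [-1.7984e+02  1.0000e-02  9.8940e+01] [12.5 13.5 78.  -0.  88.7  3.6]
(np.float64(284.7751375024873), np.float64(204.20108443205024))
```

View pics/home1.png

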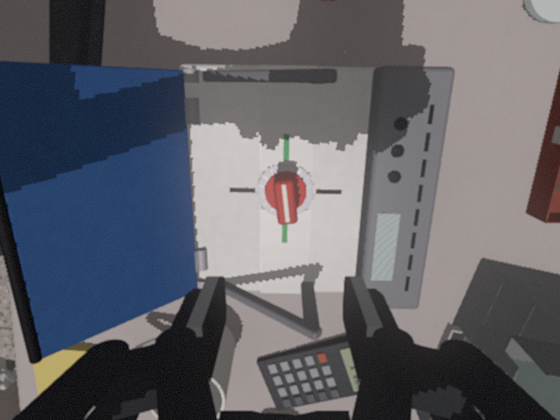

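The red screw stands in the bushing at (286,193). Its stripe, from (284,186) to (288,221), lies nearly in line with the green marks. I'll measure its angle and height.

```bash
python3 - <<'E'
from h import *
z=np.load("pics/home1.npz"); s=dict(tool_pos=z["pos"],tcp_rot=z["rot"]); C=cam("wrist",s); p=z["p"]; P=pts(C,z["d"])
W=np.zeros((420,560),np.uint8); W[160:240,262:310]=((P[...,2]>99)&(P[...,2]<112))[160:240,262:310]
q=np.argwhere(W)[:,::-1].astype(np.float32); c,wh,a=cv2.minAreaRect(q); bx=np.array([ray(C,b,106) for b in cv2.boxPoints((c,wh,a))])
e=max([bx[1]-bx[0],bx[2]-bx[1]],key=np.linalg.norm); print("zmed",np.median(P[W>0][:,2]),"centre",bx.mean(0).round(1),"len",np.linalg.norm(e),"yaw",np.degrees(np.arctan2(e[1],e[0]))%180)
X=P[W>0][:,:2]; X=X-X.mean(0); v=np.linalg.svd(X,full_matrices=False)[2][0]; print("pca yaw",np.degrees(np.arctan2(v[1],v[0]))%180)
m=np.zeros_like(W); m[175:230,275:298]=(p.min(2)>120)[175:230,275:298]*W[175:230,275:298]; q=np.argwhere(m)[:,::-1].astype(np.float32); vx,vy,x0,y0=cv2.fitLine(q,cv2.DIST_L2,0,.01,.01).ravel()
e=ray(C,(x0+15*vx,y0+15*vy),106)-ray(C,(x0-15*vx,y0-15*vy),106); print("stripe",len(q),np.degrees(np.arctan2(e[1],e[0]))%180)
E
```

```text
zmed 105.06144566126198 centre [610.8 189.6 106. ] len 36.355414545069024 yaw 104.96818192504273
pca yaw 104.95845755475317
stripe 228 101.75699691007726
```

```bash
python3 - <<'E'
from h import *
s=sense()
print("above",row(s,tip=S(-203,0,236))); print("down",row(s,tip=S(-203,0,155)))
def tip(phi):
    th=np.radians(40)+phi; z=70+137*np.sin(th)-12
    x=137*np.cos(th)-19 if th>np.pi/2 else (z-70)/np.tan(th)-18
    return S(x-75,0,z)
for phi in [1.6,1.48,1.36,1.24,1.12,1,.88,.76,.64,.52,.4,.28,.16,.06,0]: print(phi,row(s,tip=tip(phi)))
E
```

```text
above [0.27, -20.22, 0.06, 0.0]
down [0.27, -20.2, 8.16, 0.0]
1.6 [0.24, -18.41, 7.62, 0.0]
1.48 [0.22, -17.12, 6.6, 0.0]
1.36 [0.2, -15.72, 5.74, 0.0]
1.24 [0.17, -14.23, 5.05, 0.0]
1.12 [0.15, -12.66, 4.55, 0.0]
1 [0.12, -11.05, 4.24, 0.0]
0.88 [0.09, -9.41, 4.12, 0.0]
0.76 [0.07, -7.81, 4.2, 0.0]
0.64 [0.04, -6.34, 4.48, 0.0]
0.52 [0.02, -4.92, 4.95, 0.0]
0.4 [-0.0, -3.58, 5.6, 0.0]
0.28 [-0.02, -2.36, 6.43, 0.0]
0.16 [-0.04, -1.28, 7.43, 0.0]
0.06 [-0.05, -0.52, 8.37, 0.0]
0 [-0.06, -0.13, 8.98, 0.0]
```

```bash
python3 -m crank '[[0.2,-3,-0.5,0,0],[0.2,-7,-0.5,0,0],[0.2,-11,-0.5,0,0],[0.2,-15,-0.5,0,0],[0.2,-19,-0.5,0,0],[0.2,-21,-0.5,0,0],[0.2,-21,-0.5,0,0],[0.2,-21,0,0,0],[0.2,-21,3,0,0],[0.2,-21,6,0,0],[0.2,-21,8,0,0],[0.2,-21,8,0,0],[0.2,-21,8,0,0],[0.2,-21,8,0,0]]'
```

```text
time: 27.5
tool_pos: [404.3, 157.5, 181.4]
tcp_rot: [179.9, -0.0, 98.9]
ft_force: [0.0, 0.6, -0.5]
finger_gap: 0.1
grip_force: 0.0
```

```bash
python3 -m crank '[[0,1.3,0,0,0],[0,2.6,-0.4,0,0],[0,3.9,-1.4,0,0],[0,5.3,-2.3,0,0],[0,6.8,-2.9,0,0],[0,8.3,-3.4,0,0],[0,10,-3.8,0,0],[0,11.6,-3.9,0,0],[0,13.2,-3.8,0,0],[0,14.7,-3.5,0,0],[0,16.1,-3,0,0],[0,17.4,-2.4,0,0],[0,18.6,-1.6,0,0],[0,19.7,-0.6,0,0],[0,20.2,0,0,0],[0,20.5,0.4,0,0],[0,20.5,0.4,0,0],[0,20.5,0.4,0,0]]'
cat > flap.py <<'E'
from h import *
p,d=snapshot("scene"); m=mask(p,"blue"); N,L,st,ce=cv2.connectedComponentsWithStats(m); P=pts(cam("scene"),d); cv2.imwrite("pics/end.png",p[:,:,::-1])
for i in range(1,N):
    if st[i,4]>300:
        Q=P[L==i]; Q=Q[~np.isnan(Q[:,0])]; n=np.linalg.svd(Q-Q.mean(0),full_matrices=False)[2][2]; n*=np.sign(n[2]); th=np.degrees(np.arctan2(-n@EX,n[2])); print(ce[i],st[i,4],Q.mean(0).round(),"theta",th,"phi",np.radians(th-40),"zmax",np.percentile(Q[:,2],98))
E
python3 flap.py
```

```text
time: 29.3
tool_pos: [605.8, 189.2, 176.7]
tcp_rot: [180.0, -0.0, 98.9]
ft_force: [-0.2, 0.9, 0.2]
finger_gap: 0.0
grip_force: 0.0
[283.89553863 220.61915125] 1838 [577. 204. 118.] theta 46.713772079821695 phi 0.11717742802135613 zmax 165.4725334756831
```

```bash
python3 -m crank '[[0,0.2,0.2,0,0],[0,0.4,0.4,0,0],[0,0.5,0.5,0,0],[0,0.6,0.6,0,0],[0,0.7,0.7,0,0],[0,0.75,0.75,0,0],[0,0.8,0.8,0,0],[0,0.8,0.8,0,0],[0,0.8,0.8,0,0]]'; python3 flap.py
```

```text
time: 30.25
tool_pos: [613.7, 190.4, 168.1]
tcp_rot: [-180.0, -0.0, 98.9]
ft_force: [-1.2, 0.3, 0.1]
finger_gap: -0.1
grip_force: 0.0
[282.09183129 222.46609717] 1873 [581. 205. 113.] theta 41.00415901234777 phi 0.01752588097904299 zmax 155.9787525555854
```

```bash
python3 -m crank '[[0,0.05,0.05,0,0],[0,0.1,0.1,0,0],[0,0.15,0.15,0,0],[0,0.2,0.2,0,0],[0,0.2,0.2,0,0],[0,0.2,0.2,0,0]]'; python3 flap.py
```

```text
time: 30.9
tool_pos: [615.4, 190.7, 166.5]
tcp_rot: [-180.0, 0.0, 98.9]
ft_force: [-5.7, -1.3, 5.2]
finger_gap: -0.0
grip_force: 3.7
[281.88812665 222.44485488] 1895 [582. 204. 113.] theta 40.130172529566785 phi 0.0022719392365900667 zmax 154.47260970350388
```

The stop is felt at 7–8 N and the flap measures about 0.00 rad, so it is shut. I'll back off along the reverse direction and lift clear.

```bash
python3 -m crank '[[0,-0.3,-0.3,0,0],[0,-1,-1,0,0],[0,-2,-3,0,0],[0,-3,-6,0,0],[0,-4,-9,0,0],[0,-4,-11,0,0],[0,-4,-11,0,0],[0,-4,-11,0,0],[0,-4,-11,0,0],[0,-4,-11,0,0]]'; python3 flap.py
```

```text
time: 31.95
tool_pos: [575.5, 184.3, 274.4]
tcp_rot: [-179.8, 0.0, 98.9]
ft_force: [0.3, 0.3, 0.1]
finger_gap: -0.1
grip_force: 0.0
[280.9971658  219.56542277] 2117 [588. 199. 116.] theta 39.997563655636625 phi -4.2522230853291694e-05 zmax 155.32806686154356
```

View pics/end.png

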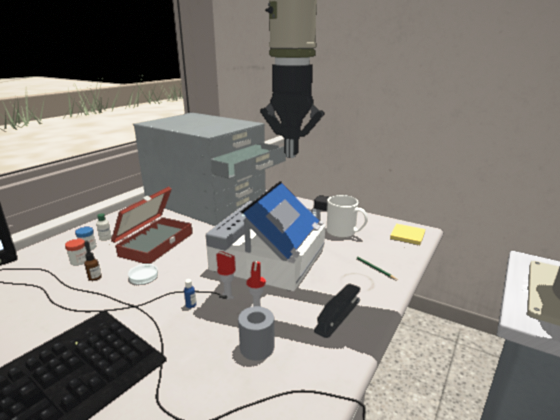

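The flap is shut at (283,218), the tube at (256,325) is empty, the bystanders are untouched and the gripper is clear of everything.

```bash
python3 -c "
from bench import *
print(hand_in())"
```

```text
the job is handed in; nothing more can be done
None
```

The lock screw is seated home in the well (wing an estimated 4–7° short of the green marks, within the 15° allowed), the flap measured shut at about 0.00 rad, and the job was handed in at about 32 s; no verdict came back.

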